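# Close the air-cushion machine's cover and lock its quarter-turn fastener

## Task

The sealing-head cover on top of the air-cushion machine was left open after cleaning. Swing it shut and lock it with its wing-headed quarter-turn fastener: turn the wing back to find by feel where its pin drops into the slot, push it in until the stud bottoms, turn it a quarter-turn clockwise until it drops into its locked detent, and let go. Work gently: never push on it with more than 25 N or force it against a stop, and leave the tape, bottle and scanner where they are.

Things in the scene. Friction and masses are not known exactly. Their poses are not given: they have to be found in the camera images.
- machine: White table-top air-cushion machine, housing 260 (x) x 380 (y) x 150 mm high, fixed on the bench. Origin: centre of its underside; x to its back, y to its left, z up. A film roll (104 mm diameter) reaches 155 mm out of its left side, a console 24 mm high stands at the rear left of its top; the right of its top has an open bay with the hinged cover.
- cover (a joint): Opening angle of the cover, rad: 0 shut on the housing, 0.55 to 1.0 at the start. It stays where it is left (hinge friction); 1 to 4 N at the free edge moves it. The hinge lies along the machine's x on the cover's left (+y) side, so the free edge is on the right.
- cover_hinge (a point): Point on the hinge axis, at (-20, 30, 152) mm in the machine's frame, mid-width of the cover: a plain aluminium panel 180 mm wide along the hinge and 180 mm from hinge to free edge, outer face 5 mm above the hinge axis. Axes turn with the cover: x along the hinge to the machine's back, -y from hinge to free edge, z out of the outer face (up when shut).
- cover_edge (a point): Middle of the cover's free edge on its outer face, 178 mm from the hinge axis. Axes as cover_hinge.
- fastener_seat (a point): Where the fastener's axis meets the cover's outer face: mid-width, 130 mm from the hinge, axes as cover_hinge; the cover is bare around it. In the bay below floats the receptacle: a slotted plate 4.8 mm thick. Its slot lies within 0.22 rad of wing angle 0, unseen, and takes the pin only within 0.06 rad of it; elsewhere the pin lands on the plate at 0.3 to 6 mm of push-in.
- wing_head: Black wing head of the fastener. Origin on its axis, at fastener_seat while the head is sprung up; it moves down with the head. z up the axis, x along the blade. Above the origin: round flange, 36 mm diameter, z = 18 to 22 mm; on it the blade, 36 mm long (x), 9 mm thick (y), z = 22 to 46 mm. The flange is still 2 mm or more off the cover when fully pushed in.
- stud_pin: Steel stud under the cover on the fastener's axis, turning and sliding with the head; same origin and axes as wing_head. Stud of 7 mm diameter down to z = -19 mm; its square cross-pin, 24.5 mm long and 3 mm thick, lies along x at z = -15 mm. More than 25 N on it (push beyond the spring's share, or turning it hard against the slot or a stop) damages it.
- wing_grip (a point): Centre of the blade, 34 mm above the origin of wing_head on the axis; same axes.
- wing (a joint): Turn of the wing, rad, clockwise positive seen from above; 0: blade along the hinge, near the slot. It starts at 0 to 0.5 and turns freely while the pin is not pushed in. The detent lies 1.571 clockwise of the slot, a hard stop 0.4 past it. Let go within 0.3 of the detent with the pin under the plate, it centres itself and rises 2 mm; let go between, it stays there and can be taken again.
- stud (a joint): Push-in of the head, m: 0 sprung up; spring 6 N at 0, plus 0.5 N per mm. The pin clears the plate and can turn from about 10.9 mm; the stud bottoms hard 1.3 mm deeper. Both depths differ together by up to 2.8 mm from machine to machine, unseen: feel for the sharp rise of force above the spring's 11 to 14 N and turn there. Locked it stays 5 to 12 mm in; unturned it springs out.
- tape_roll: Clear roll of packing tape lying on the left front of the machine's top, 94 mm outer diameter, 24 mm high, origin at the centre of its underside. To be left alone.
- saline_bottle: Clear bottle with white cap standing on the bench to the right, 64 mm diameter, 150 mm high, origin at the centre of its underside. To be left alone.
- barcode_scanner: Hand-held barcode scanner, dark plastic, lying on the bench to the left, about 150 x 60 x 45 mm, origin under its middle. To be left alone.

How it is judged:
On the way, in this order (a step that is already met when the one before it is completed fails the run):
1. the cover is shut (value of joint cover below 0.03 rad), for 0.2 s.
2. with the cover shut, the pin is pushed through the receptacle's slot, the wing still near its unlocked position (value of joint cover below 0.03 rad and value of joint stud above 0.007 m and value of joint wing below 0.4 rad), for 0.1 s.
At the end, for the whole second after the job is handed in: The cover is shut (within 0.03 rad), the wing is a quarter-turn clockwise (1.34 to 1.80 rad) and its stud is held down in the receptacle's detent (head more than 4.5 mm below its sprung-up height), at rest and released (value of joint cover below 0.03 rad and value of joint wing between 1.34 and 1.8 rad and value of joint stud above 0.0045 m and linear speed of wing_head below 0.01 m/s and angular speed of wing_head below 0.05 rad/s); the robot touches nothing.
It fails at once if the stud and its cross-pin are forced against the receptacle with more than 25 N (contact force between stud_pin and anything else above 25 N).
It fails at once if the tape roll is moved more than 20 mm (distance of tape_roll from where it was at the start of the episode above 0.02 m).
It fails at once if the bottle is moved more than 20 mm (distance of saline_bottle from where it was at the start of the episode above 0.02 m).
It fails at once if the scanner is moved more than 20 mm (distance of barcode_scanner from where it was at the start of the episode above 0.02 m).
It also fails if it takes over 64 s, if anything falls off the work surface, if the arm or the gripper's body presses on something with over 40 N, if the wrist force passes 120 N, or if a joint passes its speed limit or range.

## Robot

A 6-joint arm with a two-finger parallel gripper is mounted at the origin on the work surface. World frame = base frame: x ahead of the robot, y to its left, z up, the work surface at z = 0. Lengths are in m, angles in rad, forces in N, time in s.
With the tool pointing down it reaches from about 0.275 to 0.825 m from the base axis. Payload 4.9 kg.
Tool frame: the origin (TCP) lies midway between the tips of the shut fingers; the grasp point (between the pads) lies 19 mm behind it (bot.grip_depth is the distance from the TCP to the grasp point, in m); z points along the fingers, y is the line along which they close (so a half turn about z gives the same grasp; the last joint's range is limited). The gripper opens to 85 mm and grips with 20 to 120 N. Pads are 22 mm wide; open, the fingers measure 114 mm over their backs; the gripper's body (76 mm by 85 mm) begins 54 mm behind the grasp point. The pads swing forward as they close: fully open they stand 13 mm farther back than shut.
Start: joints at [1.069, 0.326, -0.193, 1.052, 0, 1.437], TCP at [0.198, 0.513, 0.231] pointing down, gripper open.
Joint ranges: [-2.65, 2.65], [-0.97, 1.79], [-1.3, 1.35], [-1.93, 2.1], [-1.47, 1.37], [-3.14, 3.14]. Speed limits (rad/s): [2.57, 2.57, 3.14, 3.14, 3.14, 3.14].

## Interface

Orientations are given as a unit quaternion [w, x, y, z].
In Python, from cell import bot gives the robot as it stands. Calls block until the motion is done:
- bot.move_pose(position, orientation): joint-space move of the TCP to a pose.
- bot.move_linear(position, speed=0.15, rotation=None, until_force=None): straight line of the TCP; rotation=None keeps the orientation; speed is the mean speed in m/s. With until_force (N) it stops when the force on the tool has changed by that much, and returns True; else False.
- bot.goto_joints(angles): joint-space move.
- bot.set_gripper(opening, grasp_force=None): opening from 0.0 (shut) to 1.0 (fully open); grasp_force is the grip in N (None keeps the last); returns when the fingers have stopped.
- bot.wait(seconds).
- bot.solve_ik(position, orientation): joint angles nearest the present ones, or None.
- bot.camera(name): name is "scene" or "top" or "wrist"; returns the picture (384x512x3 uint8, red, green, blue); there is no depth.
- bot.calibration(name): a dict with "mtx" (3x3 intrinsics, pixels), "extrinsics" (4x4, takes a point from world to camera coordinates); the wrist camera has in their place "hand_eye" (4x4, takes a point from camera to tool coordinates, whose origin is the TCP and whose axes are the flange's). Camera axes: x right, y down, z forward; pixel columns grow to the right and rows downward; lengths in m; the calibration is good to about 2 mm. A picture is of the moment at which its call begins: read the wrist's pose just before it. calibration takes no time and is no camera call.
A pose or a line that the arm cannot do raises bot.PlanningError and nothing moves.
- bot.close_job(): hands the job in; it is judged then, once.
Trained networks look in the newest picture that a camera, given by its name, has taken for a name from the list of things; names that differ only in an ending like _2 or _b are one class to them, and where a whole thing is asked for, a point or a joint stands for the part that bears it (a point fixed in the world has none). Each returns a list of dicts, best first, with "confidence" (0 to 1); they miss things now and then, are a little off and sometimes report something else, mostly with a low value. They report only what shows in the picture. A call takes as long as a camera call.
- bot.search_frame(camera, thing): "bbox" ([left, top, width, height] in pixels, round what is visible of it).
Readings, each from a call of its own:
- bot.read_clock(): time.
- bot.read_joint_positions(): joint angles.
- bot.read_joint_vel(): joint speeds.
- bot.read_joint_efforts(): joint torques, N m.
- bot.read_position(): TCP position.
- bot.read_tool_rot(): TCP orientation.
- bot.read_ft_force(): force on the tool from outside, world axes, zero at the start.
- bot.read_moment(): the same for the moment, N m.
- bot.read_gripper_width(): opening from 0.0 (shut) to 1.0 (fully open).
- bot.read_finger_force(): force on a finger pad.
Only numpy, scipy, OpenCV 4.12 (cv2) and the standard library are available. Lean on these libraries where they do the work, as an engineer would, in place of code of your own. Each camera call takes 0.05 s, during which the arm holds its last target. There are 200 camera calls.

## Working session

There is one attempt and no reset: what is moved stays moved. The work goes in short steps, each a Python script; the robot and the scene stay as the last script left them, time stands still between calls to the robot, and variables do not carry over. Pictures are saved under pics/ and viewed, at most 10 in all, crops included, and the job is handed in when it is done.

```bash
ls; mkdir -p pics; python3 - <<'E'
from cell import bot
import cv2,numpy as np
for n in ["scene","top","wrist"]:
    im=bot.camera(n); cv2.imwrite(f"pics/{n}0.png",im[:,:,::-1])
    c=bot.calibration(n); print(n,{k:np.round(v,3).tolist() for k,v in c.items()})
    for t in ["machine","cover","wing_head","tape_roll","saline_bottle","barcode_scanner"]:
        r=bot.search_frame(n,t); print(t,[(np.round(d["bbox"]).tolist(),round(d["confidence"],2)) for d in r[:2]])
print(bot.read_clock(),bot.read_tool_rot())
a=cv2.imread("pics/scene0.png");b=cv2.imread("pics/top0.png")
cv2.imwrite("pics/st.png",cv2.resize(np.vstack([a,b]),None,fx=.78,fy=.78))
E
```

```text
pics
scene {'mtx': [[364.326, 0.0, 251.693], [0.0, 364.326, 189.866], [0.0, 0.0, 1.0]], 'extrinsics': [[-0.853, 0.522, 0.012, 0.4], [0.41, 0.684, -0.603, -0.18], [-0.323, -0.509, -0.798, 1.733], [0.0, 0.0, 0.0, 1.0]]}
machine [([200.0, 153.0, 86.0, 134.0], 0.69)]
cover []
wing_head [([239.0, 161.0, 9.0, 9.0], 0.44)]
tape_roll [([254.0, 202.0, 21.0, 28.0], 0.75), ([215.0, 148.0, 55.0, 57.0], 0.58)]
saline_bottle [([190.0, 104.0, 16.0, 28.0], 0.51), ([198.0, 149.0, 87.0, 139.0], 0.2)]
barcode_scanner [([314.0, 290.0, 26.0, 42.0], 0.93)]
top {'mtx': [[481.72, 0.0, 251.189], [0.0, 481.72, 188.212], [0.0, 0.0, 1.0]], 'extrinsics': [[0.022, -0.999, 0.024, 0.035], [-0.988, -0.025, -0.149, 0.539], [0.15, -0.021, -0.988, 1.498], [0.0, 0.0, 0.0, 1.0]]}
machine [([140.0, 115.0, 176.0, 123.0], 0.92)]
cover [([224.0, 146.0, 65.0, 73.0], 0.94)]
wing_head [([250.0, 170.0, 16.0, 15.0], 0.54), ([404.0, 199.0, 30.0, 23.0], 0.48)]
tape_roll [([181.0, 164.0, 32.0, 29.0], 0.65), ([219.0, 148.0, 68.0, 66.0], 0.27)]
saline_bottle [([405.0, 201.0, 28.0, 21.0], 0.7)]
barcode_scanner [([69.0, 171.0, 36.0, 50.0], 0.96)]
wrist {'mtx': [[313.507, 0.0, 261.415], [0.0, 313.507, 190.365], [0.0, 0.0, 1.0]], 'hand_eye': [[0.0, -0.955, -0.297, 0.077], [1.0, 0.0, 0.001, -0.0], [-0.001, -0.297, 0.955, -0.143], [0.0, 0.0, 0.0, 1.0]]}
machine []
cover []
wing_head []
tape_roll []
saline_bottle []
barcode_scanner [([332.0, 308.0, 101.0, 70.0], 0.68)]
1.05 [-3.90429597e-06  1.82892405e-01  9.83132935e-01  3.13258814e-05]
```

```bash
python3 - <<'E'
import cv2,numpy as np
a=cv2.imread("pics/scene0.png")[90:340,160:360];b=cv2.imread("pics/top0.png")[100:260,50:450]
cv2.imwrite("pics/a.png",cv2.resize(a,None,fx=2.4,fy=2.4,interpolation=2))
cv2.imwrite("pics/b.png",cv2.resize(b,None,fx=2,fy=2,interpolation=2))
E
```

```text
(no output)
```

View pics/a.png

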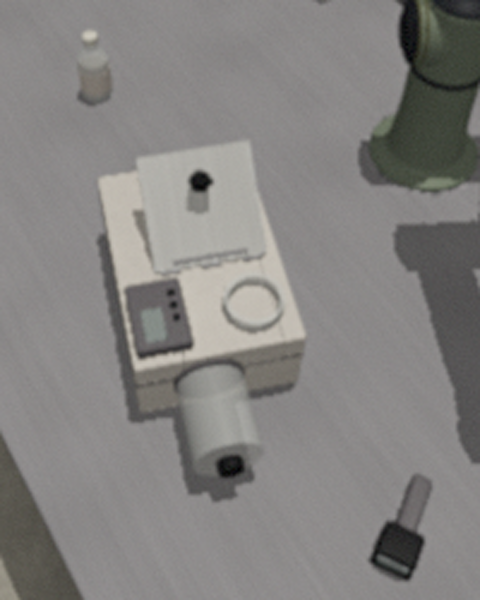

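View pics/b.png

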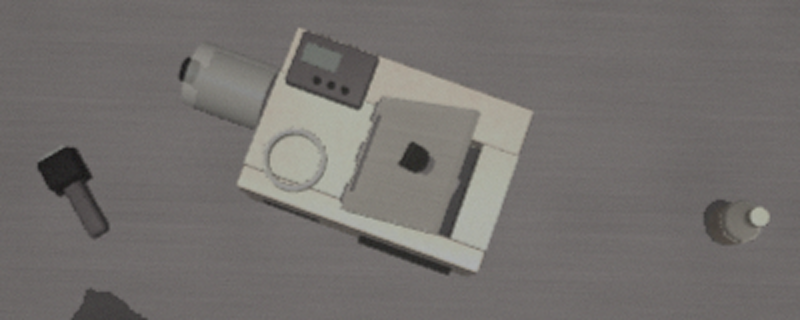

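Top view: the machine's top corners are at about (201,114), (316,155), (288,236) and (169,192), and the free edge of the open cover runs (290,154)–(268,218). The wing is near (257,178), the tape is left of the cover and the bottle is far right. I'll fit machine pose and cover angle jointly over both views.

```bash
cat > h.py <<'E'
import numpy as np,cv2
from cell import bot
from scipy.optimize import least_squares
from scipy.spatial.transform import Rotation as R
def proj(n,P):
    c=bot.calibration(n);T=np.array(c["extrinsics"]);K=np.array(c["mtx"])
    q=(K@(T[:3,:3]@np.atleast_2d(P).T+T[:3,3:])).T
    return q[:,:2]/q[:,2:]
def m2w(p,P):
    c,s=np.cos(p[2]),np.sin(p[2]);P=np.atleast_2d(P)
    return np.c_[p[0]+c*P[:,0]-s*P[:,1],p[1]+s*P[:,0]+c*P[:,1],P[:,2]]
def cov(a,L):  # cover frame (x,y,z) -> machine ; opening lifts -y side
    L=np.atleast_2d(L);c,s=np.cos(a),np.sin(a)
    return np.c_[-.02+L[:,0],.03+c*L[:,1]+s*L[:,2],.152-s*L[:,1]+c*L[:,2]]
E
python3 - <<'E'
from h import *
M={"rl":[.13,.19,.15],"rr":[.13,-.19,.15],"fr":[-.13,-.19,.15],"fl":[-.13,.19,.15]}
C={"er":[.09,-.178,.005],"ef":[-.09,-.178,.005],"w":[0,-.13,.034]}
obs=[("top","rl",201,114),("top","rr",316,155.5),("top","fr",288.5,236),("top","fl",169,192.5),
("scene","rr",201.7,164.2),("scene","rl",216,245),("scene","fl",286,231.7),
("top","er",290,154.5),("top","ef",268.5,218),("top","w",257.5,178.5),("scene","er",217,154.6),("scene","ef",264,148.3),("scene","w",243.5,165.7)]
def f(p,ret=0):
    r=[]
    for n,k,u,v in obs:
        P=m2w(p,M[k] if k in M else cov(p[3],C[k]))
        r.append(proj(n,P)[0]-[u,v])
    return np.array(r) if ret else np.ravel(r)
s=least_squares(f,[.55,0,-.3,.8],loss="soft_l1");p=s.x;print(p)
for o,e in zip(obs,f(p,1)):print(o[:2],np.round(e,1))
np.save("p.npy",p)
for n,a in(("edge",C["er"]),("w",[0,-.13,.034])):print(n,m2w(p,cov(p[3],a)),m2w(p,cov(0,a)))
E
```

```text
[ 0.5653134   0.07592726 -0.32692429  0.65507271]
('top', 'rl') [-2.5 -1.5]
('top', 'rr') [ 1.  -0.4]
('top', 'fr') [-0.1  0.7]
('top', 'fl') [-2.1 -0.2]
('scene', 'rr') [-1.4 -1.9]
('scene', 'rl') [-0.6 -2.1]
('scene', 'fl') [ 1.6 -2.6]
('top', 'er') [-1.5  1.4]
('top', 'ef') [-2.  -0.8]
('top', 'w') [0.8 1.2]
('scene', 'er') [-0.7  0.9]
('scene', 'ef') [-0.7 -0.2]
('scene', 'w') [-0.4 -1.9]
edge [[ 0.59688872 -0.04893451  0.26440563]] [[ 0.58407832 -0.08671307  0.157     ]]
w [[0.52955276 0.03274697 0.25816032]] [[ 0.51425953 -0.01235356  0.186     ]]
```

```bash
cat >> h.py <<'E'
try:p=np.load("p.npy")
except Exception:p=None
def rot(w,th=None):
    s=(p[2] if th is None else th)+np.pi-w;c,s=np.cos(s),np.sin(s)
    return R.from_matrix(np.array([[c,s,0],[s,-c,0],[0,0,-1.]]))
def quat(w,th=None):
    q=rot(w,th).as_quat();return [q[3],q[0],q[1],q[2]]
def wristT():
    x=bot.read_position();q=bot.read_tool_rot();T=np.eye(4)
    T[:3,:3]=R.from_quat([q[1],q[2],q[3],q[0]]).as_matrix();T[:3,3]=x
    return T@np.array(bot.calibration("wrist")["hand_eye"])
E
python3 - <<'E'
from h import *
def tgt(a,dz=0):return m2w(p,cov(a,[-.045,-.164,.005])+[0,.0145,dz])[0]
x=bot.read_position()
bot.set_gripper(0.0)
bot.move_linear([x[0],x[1],.36],speed=.25)
bot.move_pose(tgt(.655,.09),quat(0))
print(bot.read_clock(),bot.read_ft_force())
bot.move_linear(tgt(.655,.025),speed=.15)
f0=bot.read_ft_force()
print("c",bot.move_linear(tgt(.35),speed=.08,until_force=12),bot.read_ft_force()-f0,bot.read_position())
print("c",bot.move_linear(tgt(.08),speed=.08,until_force=12),bot.read_ft_force()-f0)
print("c",bot.move_linear(tgt(0,-.004),speed=.03,until_force=10),bot.read_ft_force()-f0,bot.read_position(),bot.read_clock())
u=bot.read_position();bot.move_linear([u[0],u[1],.24],speed=.2)
bot.set_gripper(1.0)
w=m2w(p,cov(0,[0,-.13,.034]))[0]
for i,(dx,dy) in enumerate([(0,-.03),(-.03,.04)]):
    bot.move_pose([w[0]+dx,w[1]+dy,.29],quat(0))
    T=wristT();im=bot.camera("wrist");np.save(f"T{i}.npy",T);cv2.imwrite(f"pics/w{i}.png",im[:,:,::-1])
    print([(np.round(d["bbox"]).tolist(),round(d["confidence"],2)) for d in bot.search_frame("wrist","wing_head")])
print(bot.read_clock())
cv2.imwrite("pics/w.png",np.hstack([cv2.imread(f"pics/w{i}.png") for i in (0,1)])[:, :][:, ::1] if 0 else cv2.resize(np.vstack([cv2.imread(f"pics/w{i}.png") for i in (0,1)]),None,fx=.78,fy=.78))
E
```

```text
4.525 [-0.65254913  0.01785246 -0.76662347]
c False [-0.69929184 -0.36117601 -0.32865928] [ 0.46943261 -0.0052726   0.21329954]
c False [-0.28336643 -0.70968816  0.35775525]
c True [-2.34826535  0.3355018   7.28309564] [ 0.46575418 -0.01617628  0.15698544] 7.3417
[([276.0, 154.0, 44.0, 50.0], 0.96)]
[([210.0, 216.0, 43.0, 49.0], 0.58)]
9.6917
```

View pics/w.png

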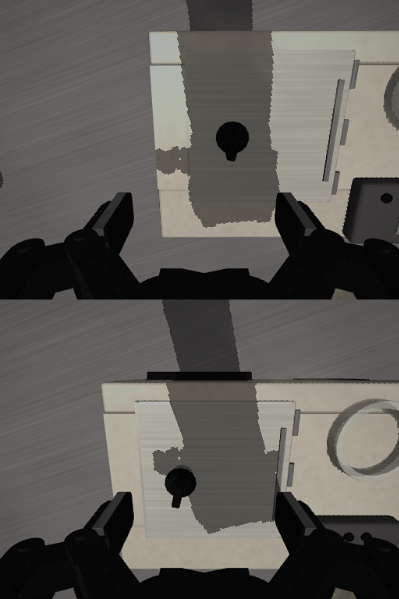

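The cover is shut (contact at z = 0.157 m). The wing shows as a black flange with the blade pointing down-image, centred near (298,178) in view 0 and (231,240) in view 1. Next I zoom in on it.

```bash
python3 - <<'E'
from h import *
o=[]
for i,(u,v) in enumerate([(298,178),(231,240)]):
    im=cv2.imread(f"pics/w{i}.png")[v-45:v+45,u-45:u+45]
    o.append(cv2.resize(np.clip(im.astype(float)*2.5,0,255).astype(np.uint8),(390,390),interpolation=cv2.INTER_CUBIC))
cv2.imwrite("pics/z.png",np.hstack(o))
K=np.array(bot.calibration("wrist")["mtx"])
# seat ray estimates from bbox of flange
for i in (0,1):
    T=np.load(f"T{i}.npy");print(T[:3,3],T[:3,2])
E
```

```text
[ 0.44200004 -0.01843154  0.43313831] [ 0.28248112 -0.09472188 -0.95458482]
[0.41005584 0.05296986 0.43247551] [ 0.28073963 -0.09388207 -0.95518135]
```

View pics/z.png

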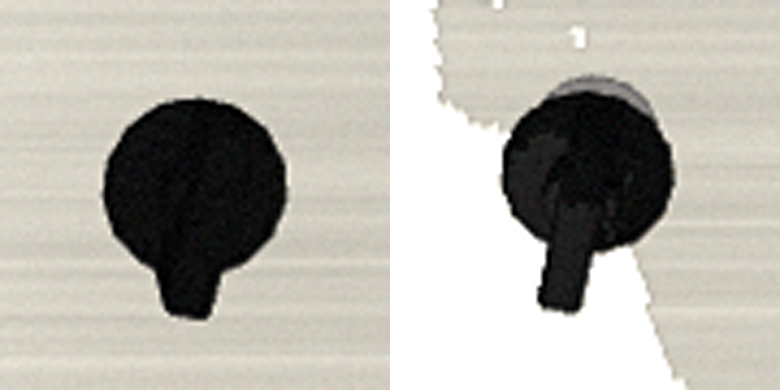

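```bash
python3 - <<'E'
from h import *
K=np.array(bot.calibration("wrist")["mtx"])
Ts=[np.linalg.inv(np.load(f"T{i}.npy")) for i in (0,1)]
obs=[(0,0,298,176.8),(0,1,296.2,206),(1,0,231.7,234.7),(1,1,225.2,267)]
def f(q):
    r=[]
    for i,k,u,v in obs:
        a=p[2]-q[3]
        P=np.array([q[0],q[1],q[2]+.0205]) if k==0 else np.array([q[0]+.018*np.cos(a),q[1]+.018*np.sin(a),q[2]+.046])
        c=K@(Ts[i][:3,:3]@P+Ts[i][:3,3]);r+=[c[0]/c[2]-u,c[1]/c[2]-v]
    return np.array(r)
s=least_squares(f,[.514,-.012,.157,.2]);print(s.x,np.round(s.fun,1),m2w(p,[-.02,-.1,.157]))
np.save("s.npy",s.x)
E
```

```text
[ 0.5164628  -0.01064533  0.15517181  0.20713624] [-0.  -0.3 -0.1  0.4  0.1 -0.1 -0.   0. ] [[ 0.51425953 -0.01235356  0.157     ]]
```

The two-view fit puts the seat at (0.5165, -0.0106, 0.155). The text gives z = 0.157, and the pose fit agrees within 3 mm; the wing angle is about 0.21 rad. Next: grasp, centre by force and probe for the slot.

```bash
cat >> h.py <<'E'
try:s=np.load("s.npy")
except Exception:s=None
def turn(w,w0):
    j=np.array(bot.read_joint_positions());j[5]+=w-w0;bot.goto_joints(j)
E
python3 - <<'E'
from h import *
w=float(s[3]);z=.1825
bot.set_gripper(.45)
bot.move_pose([s[0],s[1],.225],quat(w))
f0=bot.read_ft_force();m0=bot.read_moment()
print("desc",bot.move_linear([s[0],s[1],z],speed=.06,until_force=6),bot.read_ft_force()-f0)
bot.set_gripper(0,grasp_force=40)
bot.wait(.1)
print("grip",bot.read_gripper_width(),bot.read_finger_force(),bot.read_ft_force()-f0,bot.read_moment()-m0,bot.read_position(),bot.read_clock())
np.save("f0.npy",f0)
E
```

```text
desc False [-0.85127747 -0.2478877  -1.46134063]
grip 0.09657215693495493 42.92015075683594 [-2.30033938 -1.53249129  3.50028723] [-0.39379605  0.31955045 -0.02118962] [ 0.51662129 -0.0110047   0.18297387] 11.9667
```

```bash
python3 - <<'E'
from h import *
f0=np.load("f0.npy");w=float(s[3]);x=np.array(bot.read_position());zg=x[2];lift=0
found=None
for k,wn in enumerate([.2,.12,.04,-.04,-.12,-.2,-.28]):
    turn(wn,w);w=wn
    fz=(bot.read_ft_force()-f0)[2]
    hit=bot.move_linear([x[0],x[1],zg-.0082],speed=.02,until_force=13.5-fz)
    f=bot.read_ft_force()-f0;zz=bot.read_position()[2];d=zg-zz
    print(wn,hit,np.round(f,1),round(d*1e3,2),"pre",round(fz,1),round(bot.read_clock(),1))
    if not hit:
        found=wn;break
    bot.move_linear([x[0],x[1],min(zz+.003,zg)],speed=.03)
np.save("st.npy",[w,zg,x[0],x[1]])
E
```

```text
0.2 False [-2.5 -2.   7.7] 7.59 pre 1.5 12.8
```

```bash
python3 - <<'E'
from h import *
f0=np.load("f0.npy");w,zg,x,y=np.load("st.npy")
zc=zg-.0082;L=[]
for i in range(20):
    zc-=.0004
    bot.move_linear([x,y,zc],speed=.02)
    f=bot.read_ft_force()-f0;d=zg-bot.read_position()[2];L.append((round((zg-zc)*1e3,1),round(d*1e3,2),*np.round(f,1)))
    if f[2]>3.9+500*d+3.5 :break
print(*L,sep="\n");print(bot.read_moment(),bot.read_clock())
np.save("zc.npy",[zc])
E
```

```text
(np.float64(8.6), np.float64(7.89), np.float64(-3.8), np.float64(-0.6), np.float64(7.6))
(np.float64(9.0), np.float64(8.26), np.float64(-4.3), np.float64(-0.8), np.float64(8.5))
(np.float64(9.4), np.float64(8.65), np.float64(-4.5), np.float64(-0.8), np.float64(8.0))
(np.float64(9.8), np.float64(9.02), np.float64(-3.8), np.float64(0.3), np.float64(8.6))
(np.float64(10.2), np.float64(9.43), np.float64(-4.4), np.float64(-0.9), np.float64(8.6))
(np.float64(10.6), np.float64(9.79), np.float64(-4.6), np.float64(-0.1), np.float64(7.1))
(np.float64(11.0), np.float64(10.14), np.float64(-4.0), np.float64(-1.2), np.float64(8.9))
(np.float64(11.4), np.float64(10.51), np.float64(-3.8), np.float64(-0.2), np.float64(9.0))
(np.float64(11.8), np.float64(10.9), np.float64(-4.2), np.float64(-1.0), np.float64(8.8))
(np.float64(12.2), np.float64(11.27), np.float64(-4.2), np.float64(-0.3), np.float64(8.7))
(np.float64(12.6), np.float64(11.65), np.float64(-4.0), np.float64(-1.7), np.float64(9.5))
(np.float64(13.0), np.float64(12.02), np.float64(-4.3), np.float64(-1.0), np.float64(9.7))
(np.float64(13.4), np.float64(12.09), np.float64(-5.3), np.float64(-0.1), np.float64(12.0))
(np.float64(13.8), np.float64(12.16), np.float64(-5.5), np.float64(-0.7), np.float64(14.6))
[-0.10031172  1.26276384  0.02238229] 16.275
```

Bottom found at about 12.05 mm. I back off slightly and turn in monitored steps.

```bash
python3 - <<'E'
from h import *
f0=np.load("f0.npy");w,zg,x,y=np.load("st.npy");w0=w
bot.move_linear([x,y,zg-.0129],speed=.02)
m0=bot.read_moment()[2]
for dw in [0,.04,.08,.12,.16,.25,.4,.6,.8,1.0,1.2,1.4,1.5,1.56]:
    turn(w0+dw,w);w=w0+dw
    f=bot.read_ft_force()-f0;m=bot.read_moment()[2]-m0
    print(dw,np.round(f,1),round(m,3),round((zg-bot.read_position()[2])*1e3,2),round(bot.read_clock(),1))
    if abs(m)>.12 or np.linalg.norm(f[:2])>14 or f[2]>17:print("STOP");break
np.save("st.npy",[w,zg,x,y])
E
```

```text
0 [-4.2 -0.3  9.2] 0.031 10.88 16.8
0.04 [-3.3 -0.9  8.4] -0.013 9.99 17.0
0.08 [-3.  -0.5  7.8] 0.088 9.29 17.3
0.12 [-2.  -1.   3.8] 0.138 9.12 17.5
STOP
```

`turn()` started from the measured joints, so it dropped the commanded push. I'll turn back to the slot, push in again, and turn from commanded poses.

```bash
cat >> h.py <<'E'
def goto(x,y,z,w):
    j=bot.solve_ik([x,y,z],quat(w));bot.goto_joints(j)
E
python3 - <<'E'
from h import *
f0=np.load("f0.npy");w,zg,x,y=np.load("st.npy")
def rd(t):
    f=bot.read_ft_force()-f0;m=bot.read_moment()[2];d=(zg-bot.read_position()[2])*1e3
    q=bot.read_tool_rot();wa=np.pi+p[2]-2*np.arctan2(q[2],q[1]);wa=(wa+np.pi)%(2*np.pi)-np.pi
    print(t,np.round(f,1),round(m,3),round(d,2),"w",round(wa,3),round(bot.read_clock(),1));return f,m,d
rd("now")
z=bot.read_position()[2]-.0008
goto(x,y,z,.2);rd("back")
zc=zg-.0115;bot.move_linear([x,y,zc],speed=.02,until_force=10);rd("down")
for i in range(10):
    zc-=.0004;bot.move_linear([x,y,zc],speed=.02);f,m,d=rd(round((zg-zc)*1e3,1))
    if f[2]>13.5:break
zc+=.0003;np.save("zc.npy",[zc]);w0=.2
for dw in [0,.05,.1,.15]:
    goto(x,y,zc,w0+dw);w=w0+dw;f,m,d=rd(dw)
    if abs(m)>.12 or f[2]>17:print("STOP");break
np.save("st.npy",[w,zg,x,y])
E
```

```text
now [-2.  -1.   3.8] 0.114 9.12 w 0.319 17.5
back [-3.8 -0.8  8.9] 0.057 9.32 w 0.199 17.8
down [-4.4 -0.   8.2] 0.046 10.79 w 0.199 18.0
11.9 [-3.9  0.2  8.9] 0.003 11.13 w 0.199 18.3
12.3 [-4.4 -0.6 10. ] -0.007 11.51 w 0.199 18.5
12.7 [-3.6 -0.1  9.8] 0.009 11.87 w 0.199 18.8
13.1 [-4.5 -1.2 10.6] 0.054 12.08 w 0.199 19.0
13.5 [-5.  -0.2 13.8] -0.028 12.14 w 0.199 19.3
0 [-5.2 -0.5 11.2] 0.024 12.12 w 0.199 19.5
0.05 [-5.1 -1.2 11.2] -0.023 12.1 w 0.249 19.8
0.1 [-5.3 -0.2 11.1] -0.018 12.1 w 0.299 20.0
0.15 [-4.6 -1.  10.8] -0.028 12.09 w 0.349 20.3
```

```bash
python3 - <<'E'
from h import *
f0=np.load("f0.npy");w,zg,x,y=np.load("st.npy");zc=float(np.load("zc.npy")[0]);w0=.2
for dw in [.3,.5,.7,.9,1.1,1.3,1.42,1.5,1.55]:
    goto(x,y,zc,w0+dw);w=w0+dw
    f=bot.read_ft_force()-f0;m=bot.read_moment()[2];d=(zg-bot.read_position()[2])*1e3
    print(dw,np.round(f,1),round(m,3),round(d,2),round(bot.read_clock(),1))
    if abs(m)>.15 or f[2]>18 or np.linalg.norm(f[:2])>18:print("STOP");break
np.save("st.npy",[w,zg,x,y])
E
```

```text
0.3 [-4.  -0.7 11. ] -0.02 12.09 20.5
0.5 [-4.6  0.7 11.3] -0.008 12.11 20.9
0.7 [-4.3 -0.5 11. ] -0.011 12.1 21.2
0.9 [-5.8 -0.4 11.4] 0.004 12.11 21.5
1.1 [-4.2 -0.3 11.1] 0.033 12.1 21.8
1.3 [-4.3 -0.3 11.1] 0.002 12.09 22.1
1.42 [-4.  -0.4 11.3] 0.022 12.1 22.3
1.5 [-4.9 -1.  11. ] -0.035 12.12 22.6
1.55 [-4.2 -0.6 11.4] -0.009 12.11 22.8
```

```bash
python3 - <<'E'
from h import *
f0=np.load("f0.npy");w,zg,x,y=np.load("st.npy");zc=float(np.load("zc.npy")[0])
for dz in [.001,.002,.003]:
    bot.move_linear([x,y,zc+dz],speed=.02)
    print(dz,np.round(bot.read_ft_force()-f0,1),round((zg-bot.read_position()[2])*1e3,2),round(bot.read_moment()[2],3))
bot.set_gripper(.5);bot.wait(.3)
u=bot.read_position();bot.move_linear([u[0],u[1],.26],speed=.12)
bot.move_pose([s[0],s[1]-.03,.29],quat(0))
T=wristT();im=bot.camera("wrist");np.save("T2.npy",T);cv2.imwrite("pics/w2.png",im[:,:,::-1])
d=bot.search_frame("wrist","wing_head")[0];print(d,bot.read_clock(),bot.read_ft_force())
b=d["bbox"];u,v=int(b[0]+b[2]/2),int(b[1]+b[3]/2)
c=np.clip(im[v-45:v+45,u-45:u+45,::-1]*2.5,0,255).astype(np.uint8)
full=cv2.resize(im[:,:,::-1],(512,384))
cv2.imwrite("pics/z2.png",np.hstack([full[:384],np.pad(cv2.resize(c,(280,280),interpolation=2),((0,104),(0,0),(0,0)))]));print(u,v)
E
```

```text
0.001 [-3.3 -0.1  9.5] 11.3 0.028
0.002 [-3.2 -0.6  8.7] 10.37 -0.063
0.003 [-4.1 -0.9  7.7] 9.43 -0.013
{'bbox': [273.6, 155.2, 49.5, 35.8], 'confidence': 0.87} 26.875 [-0.45175635  0.17042045 -0.14358815]
298 173
```

View pics/z2.png

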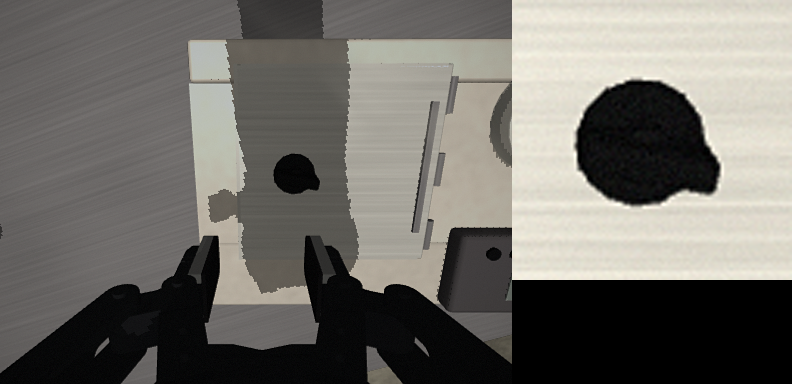

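The cover is shut, and the wing has turned about 90°, its blade end visible to the right of the flange near (318,183). I'll check head height and angle numerically with a circle fit, comparing against the picture taken before locking.

```bash
python3 - <<'E'
from h import *
K=np.array(bot.calibration("wrist")["mtx"])
t=np.linspace(0,2*np.pi,400)
def mask(q,h,w,Tw,ss=4):
    Ti=np.linalg.inv(Tw);a=p[2]-w
    def pr(P):
        c=(K@(Ti[:3,:3]@P.T+Ti[:3,3:])).T;return c[:,:2]/c[:,2:]
    m=np.zeros((384*ss,512*ss),np.uint8);ce=np.array([q[0],q[1],0])
    def hull(P):cv2.fillConvexPoly(m,cv2.convexHull(((pr(P)+.5)*ss).astype(np.int32)),255)
    hull(np.vstack([ce+np.c_[.018*np.cos(t),.018*np.sin(t),0*t+.157-h+z] for z in(.018,.022)]))
    B=np.array([[i*.018,j*.0045,k] for i in(-1,1) for j in(-1,1) for k in(.022,.046)])
    c,s_=np.cos(a),np.sin(a);B=np.c_[B[:,0]*c-B[:,1]*s_,B[:,0]*s_+B[:,1]*c,B[:,2]+.157-h]
    hull(B+ce);return cv2.resize(m,(512,384),interpolation=cv2.INTER_AREA)/255.
from scipy.optimize import minimize
for i,w0,c in((0,.2,(298,178)),(2,1.7,(298,173))):
    Tw=np.load(f"T{i}.npy");g=cv2.imread(f"pics/w{i}.png",0).astype(float)
    sl=np.s_[c[1]-40:c[1]+40,c[0]-40:c[0]+40];G=g[sl];obs=np.clip((np.median(G)-G)/(np.median(G)-G.min()),0,1);obs[obs<.25]=0
    f=lambda v:np.sum((mask(s[:2]+v[:2]*1e-3,v[2]*1e-3,v[3],Tw)[sl]-obs)**2)
    best=min((minimize(f,[0,0,h,w0],method="Nelder-Mead",options=dict(initial_simplex=np.array([0,0,h,w0])+np.vstack([np.zeros(4),np.diag([1,1,3,.15])]))) for h in(1,8)),key=lambda r:r.fun)
    print(i,np.round(best.x,2),best.fun)
j=bot.read_joint_vel();print(bot.read_clock())
E
```

```text
0 [ 1.93 -0.17  9.6   0.21] 13.131032657782061
2 [ 2.04 -0.13 18.48  1.77] 12.104347500115434
26.875
```

The head now sits about 9 mm lower than before locking, and the wing reads about 1.77 rad. With the slot at most 0.22 rad, the detent lies at 1.79 rad or less, so this fits. Handing in.

```bash
python3 -c "
from cell import bot
print(bot.close_job())"
```

```text
the job is handed in; nothing more can be done
None
```

The cover is shut and its fastener looks locked: the wing is at about 1.77 rad (limit 1.80), the head is about 9 mm in and released, and the job is handed in at about 27 s, but hand-in returned no verdict.

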